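Stir the hot baking beads and read the bowl floor with a stirring thermometer

ROBOT

A 6-joint arm with a two-finger parallel gripper is mounted at the origin on the work surface. World frame = base frame: x ahead of the robot, y to its left, z up, the work surface at z = 0. Lengths are in m, angles in rad, forces in N, time in s.
With the tool pointing down it reaches from about 0.275 to 0.825 m from the base axis. Payload 5.2 kg.
Tool frame: the origin (TCP) lies midway between the tips of the shut fingers; the grasp point (between the pads) lies 19 mm behind it; z points along the fingers, y is the line along which they close (so a half turn about z gives the same grasp; the last joint's range is limited). The gripper opens to 93 mm and grips with 3 to 60 N. Pads are 15 mm wide; open, the fingers measure 128 mm over their backs; the gripper's body (75 mm by 188 mm) begins 65 mm behind the grasp point.
Start: joints at [0.996, 0.259, 1.535, -0, 1.348, -0.203], TCP at [0.2, 0.512, 0.219] pointing down, gripper open.
Joint ranges: [-3.14, 3.14], [-0.91, 2.08], [0.19, 2.58], [-1.22, 4.36], [0.22, 2.71], [-3.12, 3.12]. Speed limits (rad/s): [2.57, 2.57, 3.14, 3.14, 3.14, 3.14].

INTERFACE

Orientations are given as a rotation vector (axis times angle).
In Python, from station import sense, imaging, job_done gives the robot as it stands.
- The arm moves only by the shell command python3 -m pendant 'ROWS'. ROWS is JSON, a list that holds one entry, the list of rows, each a list of 5 numbers: the shift along the tool's x, y, z in cm, then the turn about the tool's z in degrees, then the opening, from 0 (shut) to 1 (fully open). A call has 1 to 10 rows; each row is the pose to reach, as a shift and turn from the pose commanded when the call began, along the tool's axes at that moment; what a row does not reach only later rows make up. A row lasts 1/8 s, in which the tool goes at most 62.5 mm and 10.7 degrees, less where a joint would pass 70% of its speed; a pose out of reach is approached as far as the arm can. A call with a gripper value outside its range is refused whole. The fingers move at their own pace and stop on an object; the grip force is fixed at half the most. Time passes only in rows, so rows that repeat a pose let the fingers close. It gives the time, the measured TCP pose, the force, the opening and the grip force at its end, in the units of the state.
- sense(): the state, without advancing time (a new reading comes with each control period).
- imaging.capture(name): name is "side" or "top" or "wrist"; returns the picture (384x512x3 uint8, blue, green, red); there is no depth.
- imaging.camera_model(name): a dict with "intrinsics" (3x3 intrinsics, pixels), "k1" (the pictures are not rectified: a ray, as slopes to the right and down, at radius r is drawn at 1 + k1 r^2 times it, then the intrinsics apply), "R" (3x3) and "t" (3): a world point X has camera coordinates R X + t. Camera axes: x right, y down, z forward; pixel columns grow to the right and rows downward; lengths in m; the calibration is good to about 2 mm. A picture is of the moment at which its call begins: read the wrist's pose just before it. camera_model takes no time and is no camera call; for the wrist camera it gives the pose at the moment of the call.
- job_done(): hands the job in; it is judged then, once.
Trained networks look in the newest picture that a camera, given by its name, has taken for a name from the list of things; names that differ only in an ending like _2 or _b are one class to them, and where a whole thing is asked for, a point or a joint stands for the part that bears it (a point fixed in the world has none). Each returns a list of dicts, best first, with "conf" (0 to 1); they miss things now and then, are a little off and sometimes report something else, mostly with a low value. They report only what shows in the picture. A call takes as long as a camera call.
- imaging.silhouettes(camera, label): "pixels" (384x512 bool, what is visible of it) and "bbox" ([left, top, right, bottom] in pixels, round what is visible of it).
The state is a dict: "clock": time; "q": joint angles; "qd": joint speeds; "tau": joint torques, N m; "tool_pos": TCP position; "ee_rot": TCP orientation; "wrist_force": force on the tool from outside, world axes, zero at the start; "torque": the same for the moment, N m; "gripper_width": finger opening in m; "finger_force": force on a finger pad.
Only numpy, scipy, OpenCV 4.12 (cv2) and the standard library are available. Lean on these libraries where they do the work, as an engineer would, in place of code of your own. Each camera call takes 0.05 s, during which the arm holds its last target. There are 200 camera calls.

TASK

The ceramic baking beads in the enamel bowl are fresh from the oven and may go back in their glass jar only when cool: lift the stirring thermometer out of its block, stir the beads around with its paddle until every one has been shifted by at least half its own width and the ring mark in the middle of the bowl's floor is bare, then stand the sensor tip on the floor inside that ring. Finish while holding it there by its handle for the reading, upright and pressing lightly (about 3 N), and do not let go. Stir gently so that all beads stay in the bowl and the bowl does not slide, touch the hot bowl and beads only with the thermometer, and leave the jars, grinder and scraper alone.

Things in the scene. Friction and masses are not known exactly. Their poses are not given: they have to be found in the camera images.
- thermometer: stiff stirring thermometer, 197 mm, 70 to 120 g, upright in the block. Origin at its tip; z runs up the tool, x across the width, y across the thickness. Upwards: steel sensor nub, radius 5 mm; dark paddle 26 (x) x 7 (y), z 4 to 46; stem 9 thick; grey collar 40 x 22, z 75 to 85; black flat-sided handle 26 (x) x 20 (y), z 85 to 183, gripped across the 20; grey head 32 x 24, z 183 to 197
- tip (a point): the thermometer's sensor tip: lowest point of the tool
- grip (a point): middle of the grip on the thermometer's black handle, 145 mm above the tip on the tool's axis; 52 mm below the top of the head
- block: fixed beech utensil block 80 (x) x 84 (y) x 85 mm high, origin under its centre; two slots 32 (x) x 12 (y) run down through it. The thermometer hangs in the slot at y +18 mm with 2.5 to 3 mm play, its collar resting on the block's top, its tip 10 mm above the board; it comes out straight up and is free once raised 77 mm
- bowl: loose turquoise enamel bowl with a dark rim, 208 mm across the rim, 72 mm high, 0.5 to 0.8 kg, walls 4 mm, origin under its centre on the board; flat round floor 140 mm across, 4 mm above the origin, then flaring walls
- mark (a point): centre of the dark ring mark (32 mm across, on the enamel) in the middle of the bowl's floor, at the level of the floor's surface
- bead0: hard white ceramic baking bead, pebble-shaped, 24 mm across and 16 mm high, 12 g, lying flat in the bowl, origin at its centre: starts on top of the ring mark
- bead1: hard white ceramic baking bead, pebble-shaped, 24 mm across and 16 mm high, 12 g, lying flat in the bowl, origin at its centre
- bead2: hard white ceramic baking bead, pebble-shaped, 24 mm across and 16 mm high, 12 g, lying flat in the bowl, origin at its centre
- bead3: hard white ceramic baking bead, pebble-shaped, 24 mm across and 16 mm high, 12 g, lying flat in the bowl, origin at its centre
- bead4: hard white ceramic baking bead, pebble-shaped, 24 mm across and 16 mm high, 12 g, lying flat in the bowl, origin at its centre
- bead5: hard white ceramic baking bead, pebble-shaped, 24 mm across and 16 mm high, 12 g, lying flat in the bowl, origin at its centre
- bead6: hard white ceramic baking bead, pebble-shaped, 24 mm across and 16 mm high, 12 g, lying flat in the bowl, origin at its centre
- tall_jar: loose glass jar with cork top, 80 mm across, 139 mm high, standing on the board; origin under its centre; to be left alone
- low_jar: loose empty glass jar with cork top, 84 mm across, 99 mm high, standing on the board; origin under its centre; to be left alone
- grinder: loose electric grinder with clear dome, 96 mm across with a button lug reaching 65 mm from the axis, 175 mm high, standing on the board; origin under its centre; to be left alone
- scraper: loose stainless dough scraper, 150 x 112 x 16 mm, lying flat on the board; origin under its middle; to be left alone

How it is judged:
By the outcome, as a careful person would: the job done as asked, in the order asked, and still so for the second after the job is handed in, while the arm keeps its last pose, push and grip.
It also fails if it takes over 72 s, if anything falls off the work surface, if the arm or the gripper's body presses on something with over 40 N, if the wrist force passes 120 N, or if a joint passes its speed limit or range.

## Working session

There is one attempt and no reset: what is moved stays moved. The work goes in short steps, Python scripts to look and compute and a shell command to move; the robot and the scene stay as the last step left them, time stands still between calls to the robot, and variables do not carry over. Pictures are saved under pics/ and viewed, at most 10 in all, crops included, and the job is handed in when it is done.

```bash
mkdir -p pics; ls
python3 - <<'E'
from station import sense, imaging
import cv2, numpy as np
s=sense(); print({k:np.round(v,3).tolist() for k,v in s.items()})
a=imaging.capture("top"); b=imaging.capture("side")
cv2.imwrite("pics/a.png",cv2.resize(a,(800,600))); cv2.imwrite("pics/b.png",cv2.resize(b,(800,600)))
for n in("top","side","wrist"):
    m=imaging.camera_model(n); print(n,{k:np.round(v,3).tolist() for k,v in m.items()})
E
```

```text
pics
{'clock': 0.0, 'q': [0.996, 0.259, 1.536, -0.0, 1.348, -0.203], 'qd': [-0.0, -0.002, -0.0, 0.001, 0.002, -0.001], 'tau': [-0.001, -43.731, -28.4, 0.072, 0.041, -0.0], 'tool_pos': [0.199, 0.512, 0.218], 'ee_rot': [-0.58, -3.087, 0.003], 'wrist_force': [0.481, -0.409, -0.174], 'torque': [-0.008, 0.04, -0.03], 'finger_force': 0.0, 'gripper_width': 0.093}
top {'intrinsics': [[470.893, 0.0, 255.642], [0.0, 470.893, 195.018], [0.0, 0.0, 1.0]], 'k1': -0.142, 'R': [[-0.026, -1.0, -0.011], [-0.994, 0.027, -0.11], [0.11, 0.008, -0.994]], 't': [0.031, 0.58, 1.421]}
side {'intrinsics': [[474.686, 0.0, 247.825], [0.0, 474.686, 187.15], [0.0, 0.0, 1.0]], 'k1': -0.06, 'R': [[0.915, -0.403, 0.013], [-0.274, -0.646, -0.712], [0.295, 0.648, -0.702]], 't': [-0.517, 0.268, 0.996]}
wrist {'intrinsics': [[281.473, 0.0, 256.097], [0.0, 281.473, 189.941], [0.0, 0.0, 1.0]], 'k1': 0.017, 'R': [[0.363, 0.932, -0.002], [0.891, -0.347, 0.292], [0.271, -0.108, -0.956]], 't': [-0.549, -0.033, 0.392]}
```

View pics/a.png

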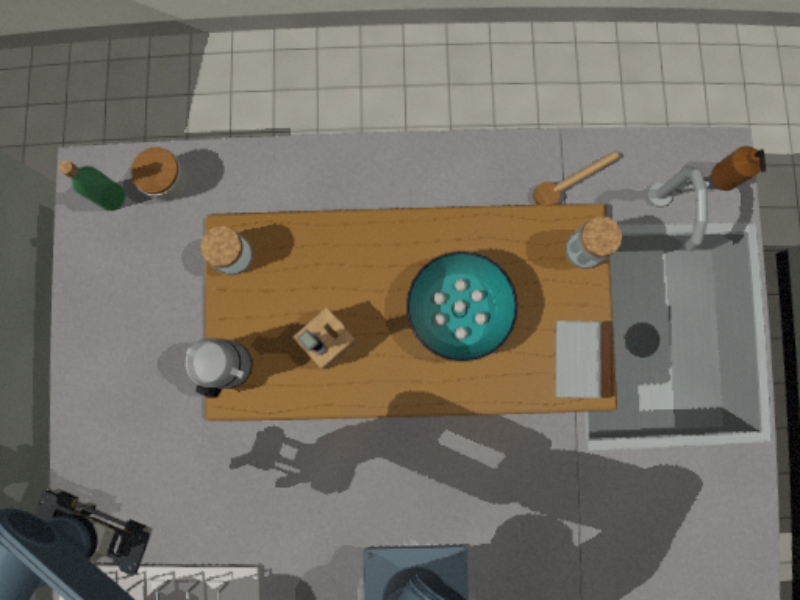

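View pics/b.png

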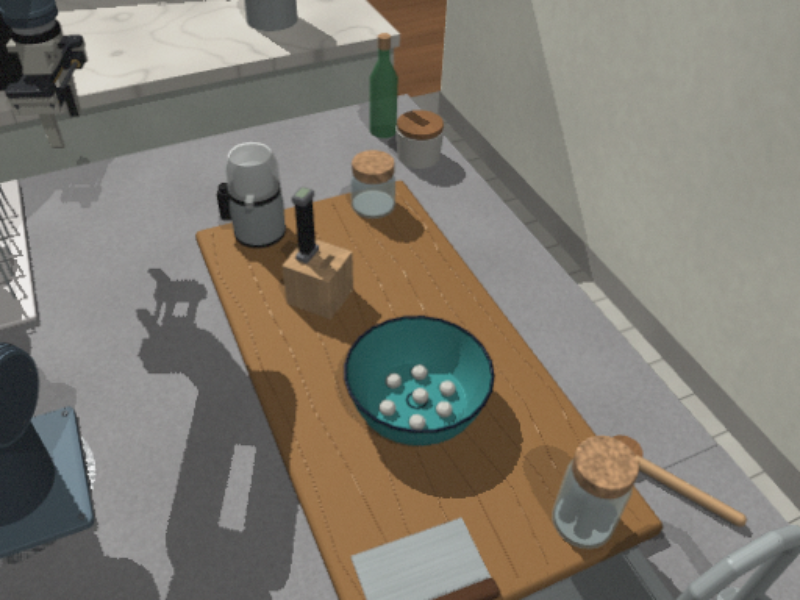

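```bash
cat > h.py <<'E'
import numpy as np, cv2
from station import sense, imaging
from scipy.spatial.transform import Rotation as Ro
def ray(m,uv):
    p=cv2.undistortPoints(np.array(uv,float).reshape(-1,1,2),np.array(m["intrinsics"]),np.array([m["k1"],0,0,0.]))[:,0]
    R=np.array(m["R"]);t=np.array(m["t"])
    d=np.c_[p,np.ones(len(p))]@R
    return -R.T@t, d/np.linalg.norm(d,axis=1,keepdims=True)
def atz(m,uv,z):
    c,d=ray(m,uv); return c+d*((z-c[2])/d[:,2])[:,None]
def proj(m,X):
    X=np.atleast_2d(X).astype(float); R=np.array(m["R"])
    return cv2.projectPoints(X,cv2.Rodrigues(R)[0],np.array(m["t"]),np.array(m["intrinsics"]),np.array([m["k1"],0,0,0.]))[0][:,0]
def tri(obs):
    A=np.zeros((3,3));b=np.zeros(3);L=[]
    for m,uv in obs:
        c,d=ray(m,uv);d=d[0];P=np.eye(3)-np.outer(d,d);A+=P;b+=P@c;L.append((c,d))
    X=np.linalg.solve(A,b); return X,[np.linalg.norm(np.cross(X-c,d)) for c,d in L]
E
python3 - <<'E'
from h import *
M={n:imaging.camera_model(n) for n in("top","side")}
for n in M: imaging.capture(n)
for l in ["thermometer","block","bowl","bead0","mark","grinder","tall_jar","low_jar","scraper"]:
    for n in M:
        r=imaging.silhouettes(n,l)
        for k in r[:8]:
            px=k["pixels"]; ys,xs=np.nonzero(px)
            print(l,n,round(k["conf"],2),np.round(k["bbox"]).tolist(),"cen",np.round([xs.mean(),ys.mean()],1),len(xs), np.round(atz(M[n],[xs.mean(),ys.mean()],.03)[0],3))
            np.save(f"pics/{l}_{n}.npy",px) if k is r[0] else 0
E
```

```text
thermometer top 0.48 [193.0, 210.0, 209.0, 228.0] cen [198.5 218. ] 183 [0.514 0.194 0.03 ]
block top 0.63 [190.0, 198.0, 226.0, 232.0] cen [210.2 215.8] 679 [0.52  0.158 0.03 ]
block top 0.32 [352.0, 205.0, 390.0, 253.0] cen [372.8 229.4] 1824 [ 0.464 -0.343  0.03 ]
block side 0.76 [183.0, 155.0, 224.0, 204.0] cen [204.1 179.5] 1517 [0.522 0.191 0.03 ]
block side 0.61 [187.0, 119.0, 203.0, 167.0] cen [194.5 143.4] 600 [0.548 0.343 0.03 ]
block side 0.51 [219.0, 200.0, 316.0, 288.0] cen [267.4 241.1] 5612 [ 0.587 -0.063  0.03 ]
bowl top 0.91 [258.0, 158.0, 332.0, 228.0] cen [295.2 195.4] 3419 [ 0.576 -0.106  0.03 ]
bowl side 0.69 [220.0, 202.0, 316.0, 286.0] cen [267.3 241.2] 5563 [ 0.586 -0.063  0.03 ]
bowl side 0.18 [263.0, 265.0, 274.0, 276.0] cen [266.5 269.5] 44 [ 0.55  -0.135  0.03 ]
bead0 top 0.7 [198.0, 199.0, 226.0, 231.0] cen [210.9 216.6] 590 [0.517 0.155 0.03 ]
bead0 top 0.59 [306.0, 184.0, 310.0, 191.0] cen [305.  189.2] 38 [ 0.594 -0.137  0.03 ]
bead0 top 0.57 [288.0, 181.0, 297.0, 186.0] cen [294.2 182.6] 35 [ 0.616 -0.105  0.03 ]
bead0 top 0.46 [290.0, 194.0, 300.0, 2
[... 880 characters left out ...]
3.0, 182.0, 160.0] cen [161.4 124.7] 2240 [0.486 0.465 0.03 ]
grinder side 0.36 [263.0, 249.0, 275.0, 261.0] cen [268.4 253.6] 78 [ 0.573 -0.097  0.03 ]
tall_jar top 0.81 [363.0, 137.0, 400.0, 172.0] cen [379.7 154.8] 830 [ 0.697 -0.377  0.03 ]
tall_jar side 0.56 [355.0, 283.0, 408.0, 353.0] cen [380.5 314.7] 2766 [ 0.718 -0.331  0.03 ]
low_jar top 0.62 [133.0, 146.0, 163.0, 177.0] cen [145.1 160.3] 782 [0.7   0.361 0.03 ]
low_jar side 0.95 [225.0, 95.0, 252.0, 140.0] cen [238.5 117.9] 1093 [0.712 0.406 0.03 ]
scraper top 0.85 [355.0, 204.0, 389.0, 255.0] cen [373.1 229.4] 1825 [ 0.464 -0.344  0.03 ]
scraper side 0.81 [224.0, 331.0, 321.0, 384.0] cen [272.8 362.9] 3462 [ 0.469 -0.335  0.03 ]
```

Run:
```python
from h import *
M={n:imaging.camera_model(n) for n in("top","side","wrist")}
s=sense(); T=Ro.from_rotvec(s["ee_rot"]).as_matrix(); print(s["clock"],s["tool_pos"]);print(np.round(T,3))
m=M["wrist"]; c=-np.array(m["R"]).T@np.array(m["t"]); print("cam in tool",T.T@(c-s["tool_pos"]),"fwd",T.T@np.array(m["R"])[2],"right",T.T@np.array(m["R"])[0])
print("head",tri([(M["top"],(199.5,218)),(M["side"],(194,122.5))]))
k=.64
print("bead0",tri([(M["top"],(460*k,308*k)),(M["side"],(420*k,396*k))]))
print("bowl", tri([(M["top"],(295.3,195)),(M["side"],(419.5*k,375*k))]))
for nm,t,sd in [("corner near block top", (321,366),(317,269)),("tall jar top",(601,237),(605,465))]:
  print(nm,tri([(M["top"],np.array(t)*k),(M["side"],np.array(sd)*k)]))
# board corner
print("boardcorner",tri([(M["top"],np.array((206,214))*k),(M["side"],np.array((403,184))*k)]))
```

```text
1.1 [0.19978277 0.51243542 0.21863365]
[[-0.932  0.363 -0.   ]
 [ 0.363  0.932 -0.   ]
 [ 0.    -0.    -1.   ]]
cam in tool [ 0.08242423  0.00029542 -0.16549037] fwd [-2.92495318e-01 -4.46766922e-04  9.56266851e-01] right [-2.15918199e-04  9.99999896e-01  4.01155612e-04]
head (array([0.49985917, 0.16339269, 0.24193826]), [np.float64(0.00042021323609657936), np.float64(0.0004202132360964791)])
bead0 (array([ 0.57024103, -0.10309555,  0.03974854]), [np.float64(0.00041440963172178976), np.float64(0.0004144096317216504)])
bowl (array([ 0.56981254, -0.10185026,  0.08681356]), [np.float64(0.0014727375281333554), np.float64(0.0014727375281333149)])
corner near block top (array([0.48484943, 0.15806267, 0.09573718]), [np.float64(0.024412507557556147), np.float64(0.024412507557556137)])
tall jar top (array([ 0.68146794, -0.3587013 ,  0.15748977]), [np.float64(0.0003108071412546032), np.float64(0.00031080714125472024)])
boardcorner (array([0.78146237, 0.41124038, 0.00776299]), [np.float64(0.0009593431860527122), np.float64(0.0009593431860527343)])
```

```bash
python3 -m pendant '[[[0,0,-5,0,1],[-3,-2,-10,-5,1],[-8,-4.5,-10,-12,1],[-13.5,-7,-10,-20,1],[-19,-10,-10,-28,1],[-24.5,-13,-10,-36,1],[-30,-16,-10,-44,1],[-35.5,-19,-10,-51,1],[-40.5,-21.6,-10,-51,1],[-40.5,-21.6,-10,-51,1]]]'
python3 - <<'E'
from h import *
m=imaging.camera_model("wrist");a=imaging.capture("wrist"); cv2.imwrite("pics/c.png",a)
np.save("pics/c.npy",np.array([m],dtype=object),allow_pickle=True)
for l in ("thermometer","block"):
  for k in imaging.silhouettes("wrist",l)[:2]:
    ys,xs=np.nonzero(k["pixels"]); print(l,k["conf"],k["bbox"],xs.mean(),ys.mean())
s=sense();print(np.round(Ro.from_rotvec(s["ee_rot"]).as_matrix(),3))
E
```

```text
clock: 2.35
tool_pos: [0.5008, 0.1608, 0.3179]
ee_rot: [0.796, -3.038, 0.001]
wrist_force: [-0.7, 0.2, 0.3]
gripper_width: 0.0927
finger_force: 0.0
thermometer 0.86 [252.7, 155.9, 284.0, 220.5] 265.1253776435045 190.38897280966768
block 0.57 [216.8, 135.2, 284.3, 206.8] 246.2609715242881 167.04656616415411
[[-0.869 -0.495 -0.001]
 [-0.495  0.869  0.   ]
 [ 0.     0.001 -1.   ]]
```

View pics/c.png

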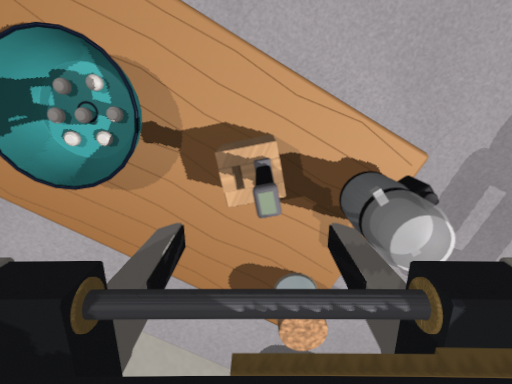

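Run:
```python
from h import *
w=imaging.camera_model("wrist"); M={n:imaging.camera_model(n) for n in("top","side")}
C=atz(w,[(216,151),(275,141),(285,196),(228,206)],.103); print(np.round(C,4))
d=np.diff(np.r_[C,C[:1]],axis=0); print("len",np.linalg.norm(d[:,:2],axis=1),"ang",np.degrees(np.arctan2(d[:,1],d[:,0])),"cen",C.mean(0))
for hp in [(267,201),(267,204)]:
  print("head wt",tri([(w,hp),(M["top"],(199,218.5))]),"ws",tri([(w,hp),(M["side"],(194,122.5))]),atz(w,[hp],.225))
a=imaging.capture("wrist"); b=imaging.capture("side"); c=imaging.capture("top")
A=cv2.resize(a[125:225,200:300],(400,400),interpolation=cv2.INTER_CUBIC)
B=cv2.resize(b[105:205,160:260],(400,400),interpolation=cv2.INTER_CUBIC)
cv2.imwrite("pics/d.png",np.hstack([A,B]))
```

```text
[[0.5066 0.1076 0.103 ]
 [0.4553 0.1703 0.103 ]
 [0.5151 0.2225 0.103 ]
 [0.5687 0.1591 0.103 ]]
len [0.08094155 0.07936374 0.08303502 0.08065687] ang [ 129.26001437   41.15083161  -49.81907492 -140.35932116] cen [0.51141554 0.16485386 0.103     ]
head wt (array([0.49728376, 0.17008918, 0.24009979]), [np.float64(0.005500152079542544), np.float64(0.005500152079542483)]) ws (array([0.50090001, 0.17721512, 0.2308125 ]), [np.float64(0.002594964232262945), np.float64(0.0025949642322628153)]) [[0.49985465 0.17851239 0.225     ]]
head wt (array([0.4963816 , 0.16873003, 0.25221721]), [np.float64(0.00575335688202963), np.float64(0.0057533568820296145)]) ws (array([0.5026378 , 0.17906746, 0.22957973]), [np.float64(0.001391389038215013), np.float64(0.0013913890382152973)]) [[0.50253265 0.18007881 0.225     ]]
```

View pics/d.png

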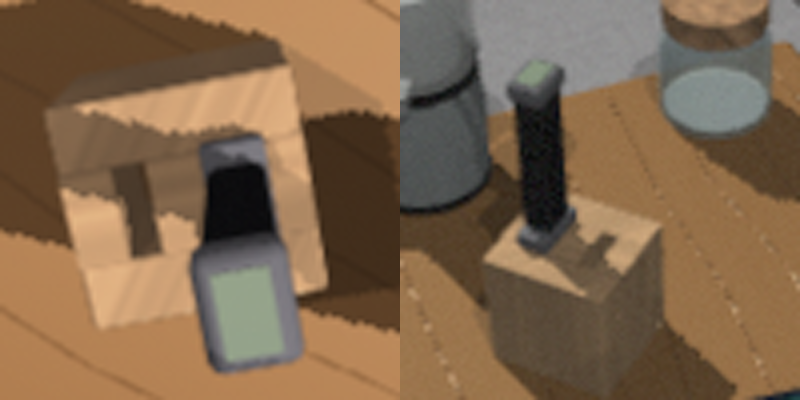

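Run:
```python
from h import *
w=imaging.camera_model("wrist"); M={n:imaging.camera_model(n) for n in("top","side")}
C=atz(w,[(211.2,152.5),(272.5,141.7),(281.7,197.5),(225,207)],.103); print(np.round(C,4))
d=np.diff(np.r_[C,C[:1]],axis=0); print("len",np.linalg.norm(d[:,:2],axis=1),"ang",np.degrees(np.arctan2(d[:,1],d[:,0])),"cen",C.mean(0))
hp=(261.7,203.2)
print("ws",tri([(w,hp),(M["side"],(194.2,123.7))]),"wt",tri([(w,hp),(M["top"],(199,218.5))]),atz(w,[hp],.225))
# block top heights: corners side crop
S=[((85+0)/4+160,258/4+105),((600-400)/4+160,300/4+105),((662-400)/4+160,228/4+105)]
for uv in [(211.2,152.5),(272.5,141.7),(281.7,197.5),(225,207)]:
  for q in S:
    X,e=tri([(w,uv),(M["side"],q)])
    if max(e)<.006: print(uv,q,X,e)
a=np.radians(np.mean([129.,129.5])); 
s=sense();T=Ro.from_rotvec(s["ee_rot"]).as_matrix();print("tool y ang",np.degrees(np.arctan2(T[1,1],T[0,1])))
```

```text
[[0.5117 0.1036 0.103 ]
 [0.4577 0.1685 0.103 ]
 [0.5192 0.2205 0.103 ]
 [0.5722 0.157  0.103 ]]
len [0.08443447 0.08050356 0.08273425 0.08067108] ang [ 129.76946719   40.1829087   -50.13540953 -138.61008667] cen [0.51522303 0.16239137 0.103     ]
ws (array([0.50302512, 0.17516296, 0.22935417]), [np.float64(8.800498544556722e-05), np.float64(8.800498544560476e-05)]) wt (array([0.49742522, 0.16721248, 0.2506908 ]), [np.float64(0.003837379217781921), np.float64(0.0038373792177819046)]) [[0.50424135 0.17602025 0.225     ]]
(211.2, 152.5) (210.0, 180.0) [0.51022166 0.10397906 0.10912399] [np.float64(0.00012758097624477498), np.float64(0.00012758097624473026)]
(272.5, 141.7) (181.25, 169.5) [0.45795498 0.16785231 0.10784912] [np.float64(0.0006526945936275525), np.float64(0.0006526945936275265)]
(281.7, 197.5) (210.0, 180.0) [ 0.5578569   0.25734207 -0.04493529] [np.float64(0.002554508050776572), np.float64(0.0025545080507767544)]
(225, 207) (225.5, 162.0) [0.5717603  0.15699239 0.10252555] [np.float64(0.0006220688644595448), np.float64(0.0006220688644594548)]
tool y ang 119.81658285184602
```

```bash
python3 -m pendant '[[[-0.95,1.18,0,-10,1],[-0.95,1.18,4,-10,1],[-0.95,1.18,9,-10,1],[-0.95,1.18,13.5,-10,1],[-0.95,1.18,16.2,-10,1],[-0.95,1.18,16.2,-10,1],[-0.95,1.18,16.2,-10,1]]]'
python3 - <<'E'
from h import *
a=imaging.capture("wrist"); cv2.imwrite("pics/e.png",a)
w=imaging.camera_model("wrist")
s=sense(); T=Ro.from_rotvec(s["ee_rot"]).as_matrix(); p=np.array(s["tool_pos"])
print(p,np.degrees(np.arctan2(T[1,1],T[0,1])))
for dz in (-.052-.019+.0,): 
  for dy in (-.012,.012):
    for dx in(-.016,.016): print(proj(w,p+T@np.array([dx,dy,dz])))
E
```

```text
clock: 3.52
tool_pos: [0.5016, 0.1798, 0.1581]
ee_rot: [-1.068, 2.952, -0.001]
wrist_force: [-0.2, 0.2, -0.3]
gripper_width: 0.0932
finger_force: 0.0
[0.50201884 0.17968976 0.15846512] 129.75009306642716
[[226.05454112 347.01724065]]
[[223.58913016 281.08851334]]
[[283.14999532 346.99291564]]
[[285.34328566 281.06699733]]
```

View pics/e.png

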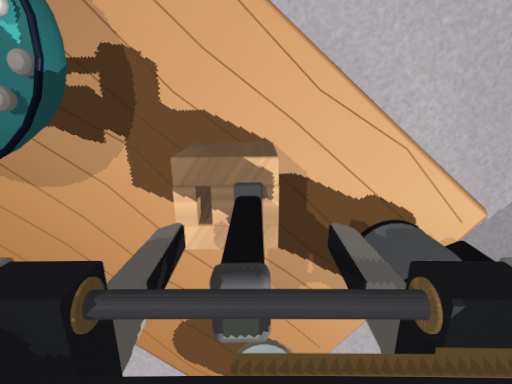

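```bash
python3 -m pendant '[[[0.1,-0.5,0.2,0,1],[0.1,-0.5,0.2,0,0.35],[0.1,-0.5,0.2,0,0.35],[0.1,-0.5,0.2,0,0.35],[0.1,-0.5,0.2,0,0.35],[0.1,-0.5,0.2,0,0.35]]]'
python3 - <<'E'
from h import *
a=imaging.capture("wrist")
s=sense();print(s["tool_pos"],s["wrist_force"],s["gripper_width"])
cv2.imwrite("pics/f.png",a[130:384,100:420])
E
```

```text
clock: 4.32
tool_pos: [0.5034, 0.1745, 0.1546]
ee_rot: [1.067, -2.955, -0.0]
wrist_force: [-0.1, 0.3, 0.8]
gripper_width: 0.0478
finger_force: 0.0
[0.50346129 0.17454668 0.15461545] [-0.34549759 -0.61201181  0.99485   ] 0.04327875680979221
```

View pics/f.png

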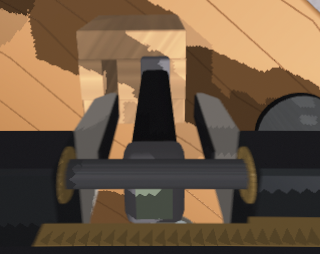

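```bash
python3 -m pendant '[[[0,0,0,0,0],[0,0,0,0,0],[0,0,0,0,0],[0,0,0,0,0],[0,0,0,0,0],[0,0,0,0,0]]]'; python3 -c "
from station import sense; print(sense())"
```

```text
clock: 5.12
tool_pos: [0.5035, 0.1745, 0.1546]
ee_rot: [1.067, -2.955, -0.0]
wrist_force: [0.8, 0.8, -1.0]
gripper_width: 0.0213
finger_force: 29.9
{'clock': 5.125, 'q': array([ 1.24246959e-01,  2.80538905e-01,  1.66987070e+00,  7.63801729e-08,
        1.19124202e+00, -2.13937615e+00]), 'qd': array([-0.00152503,  0.00134587,  0.00044097, -0.00169222,  0.00067445,
       -0.00139693]), 'tau': array([ 3.73731338e-03, -4.30879068e+01, -2.64197338e+01, -6.30560098e-02,
        1.05285610e-01, -2.81495129e-03]), 'tool_pos': array([0.50346207, 0.17453831, 0.15461506]), 'ee_rot': array([ 1.06663422e+00, -2.95491701e+00, -2.05169467e-05]), 'wrist_force': array([ 0.82406761,  0.81150546, -0.95218336]), 'torque': array([ 0.10199644, -0.03589352,  0.08698507]), 'finger_force': 29.92570761591196, 'gripper_width': 0.021264656903116633}
```

```bash
python3 -m pendant '[[[0,0,-1,0,0],[0,0,-2.5,0,0],[0,0,-4,0,0],[0,0,-5.5,0,0],[0,0,-7,0,0],[0,0,-8.5,0,0],[0,0,-10.5,0,0],[0,0,-13,0,0],[0,0,-13,0,0]]]'
python3 - <<'E'
from h import *
M={n:imaging.camera_model(n) for n in("top","side","wrist")}
b=imaging.capture("side"); t=imaging.capture("top"); w=imaging.capture("wrist")
s=sense(); T=Ro.from_rotvec(s["ee_rot"]).as_matrix(); p=np.array(s["tool_pos"]); print(p,np.degrees(np.arctan2(T[1,1],T[0,1])))
tip=p+T@[0,0,.1246]; q=proj(M["side"],[tip,p])
print("pred tip side",q)
for n in M:
  for l in("bead0","mark","bowl"):
    for k in imaging.silhouettes(n,l):
      ys,xs=np.nonzero(k["pixels"])
      if (l!="bead0" and k["conf"]>.3) or len(xs)<400: print(n,l,round(k["conf"],2),np.round([xs.mean(),ys.mean()],1),len(xs),np.round(atz(M[n],[xs.mean(),ys.mean()],.032)[0],4))
B=cv2.resize(b[60:210,150:250],(400,600),interpolation=cv2.INTER_CUBIC)
q=((q-[150,60])*4).astype(int)
W=cv2.resize(w[:,:256],(400,600))
cv2.imwrite("pics/g.png",np.hstack([B,W]))
print("crop tip",q)
E
```

```text
clock: 6.25
tool_pos: [0.5046, 0.1747, 0.2869]
ee_rot: [-1.065, 2.951, -0.002]
wrist_force: [-0.0, -0.6, -1.4]
gripper_width: 0.0205
finger_force: 29.9
[0.50295742 0.17444554 0.28369306] 129.69667117249963
pred tip side [[196.0567916  147.31654223]
 [192.67148848 104.35267865]]
top bead0 0.61 [294.2 182.8] 44 [ 0.6152 -0.1046  0.032 ]
top bead0 0.58 [293.9 195.9] 39 [ 0.5746 -0.102   0.032 ]
top bead0 0.58 [280.9 204.8] 46 [ 0.5481 -0.0612  0.032 ]
top bead0 0.52 [280.5 191. ] 26 [ 0.5908 -0.0613  0.032 ]
top bead0 0.26 [213.5 220.3] 384 [0.5056 0.1472 0.032 ]
top mark 0.64 [295.1 195.5] 3695 [ 0.5757 -0.1059  0.032 ]
top bowl 0.93 [295.6 195.3] 3512 [ 0.5762 -0.1075  0.032 ]
side bead0 0.67 [247.3 261.3] 79 [ 0.5197 -0.0988  0.032 ]
side bead0 0.58 [268.2 253.1] 66 [ 0.5727 -0.0966  0.032 ]
side bead0 0.57 [266.4 269.7] 96 [ 0.5492 -0.1365  0.032 ]
side bead0 0.56 [285.9 248.5] 58 [ 0.6157 -0.1007  0.032 ]
side bead0 0.56 [251.3 243.7] 75 [ 0.5485 -0.0566  0.032 ]
side bead0 0.42 [283.6 261.6] 66 [ 0.5942 -0.1317  0.032 ]
side bead0 0.39 [267.6 238. ] 77 [ 0.5904 -0.0559  0.032 ]
side mark 0.77 [267.4 241.3] 5721 [ 0.5857 -0.0647  0.032 ]
side bowl 0.73 [191.4 109.5] 624 [0.5931 0.5013 0.032 ]
side bowl 0.57 [267.2 241.3] 5676 [ 0.5853 -0.0646  0.032 ]
wrist bead0 0.87 [83.1 37.4] 323 [ 0.5248 -0.1066  0.032 ]
wrist bead0 0.85 [100.6  77.6] 296 [ 0.5535 -0.064   0.032 ]
wrist bead0 0.84 [47.4 95.6] 296 [ 0.6217 -0.1086  0.032 ]
wrist bead0 0.81 [64.5 71.2] 318 [ 0.5779 -0.1056  0.032 ]
wrist bead0 0.73 [ 84.3 102. ] 229 [ 0.5963 -0.0652  0.032 ]
wrist bead0 0.56 [33.4 65.9] 274 [ 0.5989 -0.1407  0.032 ]
wrist mark 0.9 [59.3 74.9] 15971 [ 0.5867 -0.1087  0.032 ]
wrist bowl 0.71 [58.9 74.9] 15497 [ 0.5871 -0.1092  0.032 ]
crop tip [[184 349]
 [170 177]]
```

View pics/g.png

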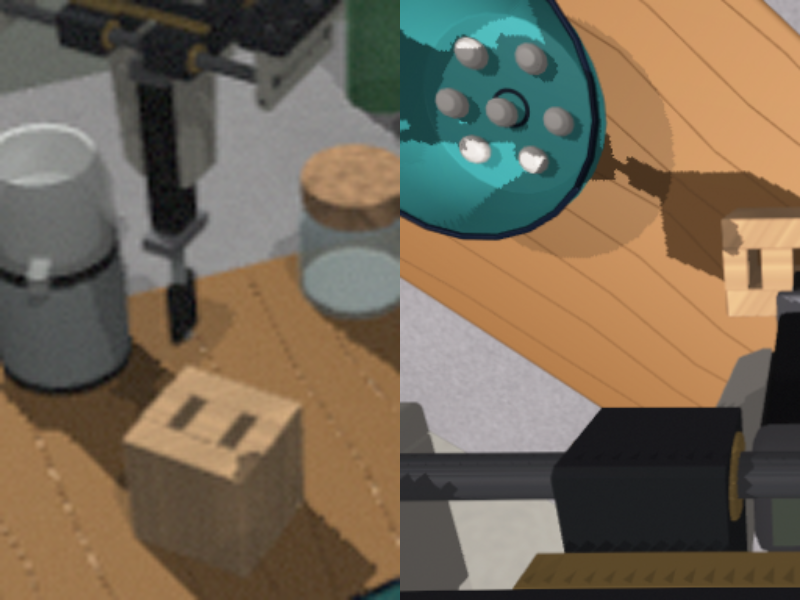

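```bash
python3 -m pendant '[[[0.5,-1.5,0,0,0],[1.5,-5,0,1,0],[2.6,-8.5,0,3,0],[3.8,-12.5,0.5,5,0],[5,-16.5,1,7,0],[6.2,-20.5,2,9,0],[7.2,-24,3,10,0],[8,-26.3,3.5,10,0],[8,-26.3,3.5,10,0],[8,-26.3,3.5,10,0]]]'
python3 - <<'E'
from h import *
w=imaging.camera_model("wrist")
a=imaging.capture("wrist")
s=sense(); T=Ro.from_rotvec(s["ee_rot"]).as_matrix(); p=np.array(s["tool_pos"]); print(s["clock"],p,np.degrees(np.arctan2(T[1,0],T[0,0])),np.round(s["wrist_force"],2),s["q"][5])
for k in imaging.silhouettes("wrist","bead0"):
  ys,xs=np.nonzero(k["pixels"]); print(round(k["conf"],2),np.round([xs.mean(),ys.mean()],1),len(xs),np.round(atz(w,[xs.mean(),ys.mean()],.032)[0],4))
cv2.imwrite("pics/i.png",a)
E
```

```text
clock: 8.1
tool_pos: [0.6097, -0.0784, 0.25]
ee_rot: [-0.806, 3.036, 0.001]
wrist_force: [-0.4, -0.7, -0.9]
gripper_width: 0.0206
finger_force: 29.9
8.15 [ 0.60976192 -0.07797734  0.25024549] -150.2405217629804 [-0.32  0.72 -1.17] -2.398936807506934
0.78 [274.4  97.3] 247 [ 0.5196 -0.1017  0.032 ]
0.74 [254.2 133.7] 244 [ 0.5727 -0.1016  0.032 ]
0.64 [237.2 159.9] 226 [ 0.6153 -0.1044  0.032 ]
0.55 [224.1 134.6] 262 [ 0.5938 -0.1361  0.032 ]
0.49 [290.6 133.5] 264 [ 0.5483 -0.0593  0.032 ]
0.49 [236.5 101. ] 262 [ 0.5479 -0.1421  0.032 ]
0.47 [273.7 160.1] 223 [ 0.5906 -0.0605  0.032 ]
```

View pics/i.png

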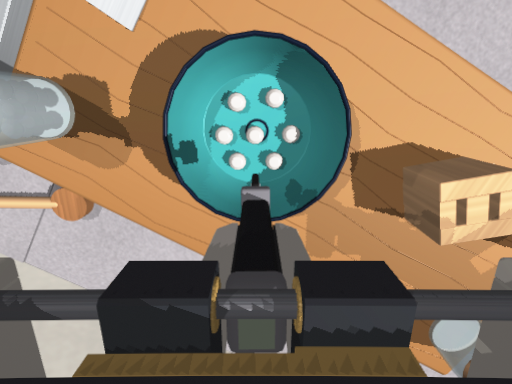

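Run:
```python
from h import *
w=imaging.camera_model("wrist"); a=cv2.imread("pics/i.png")
c=a[110:150,235:280].astype(int)
print(atz(w,[(257,130)],.024))
t=np.linspace(0,2*np.pi,40)
g=cv2.cvtColor(a,cv2.COLOR_BGR2GRAY).astype(float)
best=[]
for x in np.arange(.562,.582,.0005):
  for y in np.arange(-.112,-.09,.0005):
    X=np.c_[x+.0155*np.cos(t),y+.0155*np.sin(t),0*t+.024]; q=proj(w,X)
    v=cv2.remap(g.astype(np.float32),q[:,0].astype(np.float32),q[:,1].astype(np.float32),1).ravel()
    best.append((np.sort(v)[:26].mean(),x,y))
best.sort(); print(best[:4])
s=sense(); T=Ro.from_rotvec(s["ee_rot"]).as_matrix(); p=np.array(s["tool_pos"])
print("tip px",proj(w,p+T@[0,0,.1246]),"paddle top",proj(w,p+T@[0,0,.1246-.046]))
# rim ellipse check
X=np.c_[.571+.104*np.cos(t),-.101+.104*np.sin(t),0*t+.092];q=proj(w,X);print("rim px",q.min(0),q.max(0))
```

```text
[[ 0.56752269 -0.09990886  0.024     ]]
[(np.float32(58.02498), np.float64(0.5699999999999992), np.float64(-0.09999999999999999)), (np.float32(59.34559), np.float64(0.5699999999999992), np.float64(-0.10049999999999999)), (np.float32(60.011604), np.float64(0.5694999999999992), np.float64(-0.09999999999999999)), (np.float32(60.36745), np.float64(0.5694999999999992), np.float64(-0.10049999999999999))]
tip px [[255.52786998 184.00084519]] paddle top [[255.43601262 197.68951353]]
rim px [162.79600109  34.87918047] [346.61788236 221.8908069 ]
```

```bash
python3 -m pendant '[[[0,0,2.5,0,0],[0,0,5,0,0],[0,0,7.5,0,0],[0,0,9,0,0],[0,0,9.4,0,0],[0,0,9.4,0,0],[0,0,9.4,0,0]]]'; for i in 1 2; do python3 -c "
from station import sense; s=sense(); print(s['tool_pos'],s['wrist_force'],s['torque'])"; done
```

```text
clock: 9.07
tool_pos: [0.6106, -0.0791, 0.1568]
ee_rot: [-0.805, 3.035, -0.002]
wrist_force: [0.2, -0.4, 0.1]
gripper_width: 0.0208
finger_force: 29.9
[ 0.6105769  -0.07905146  0.1567687 ] [ 0.18882529 -0.42301468  0.12932283] [ 0.09450467  0.07098617 -0.0782225 ]
[ 0.6105769  -0.07905146  0.1567687 ] [ 0.18882529 -0.42301468  0.12932283] [ 0.09450467  0.07098617 -0.0782225 ]
```

```bash
python3 -m pendant '[[[0,0,0.2,0,0],[0,0,0.2,0,0]]]'|grep -E "pos|wrist"; python3 -m pendant '[[[0,0,0.15,0,0],[0,0,0.15,0,0]]]' | grep -E "pos|wrist"
```

```text
tool_pos: [0.6099, -0.079, 0.1538]
wrist_force: [0.9, -0.2, -0.4]
tool_pos: [0.6098, -0.0789, 0.152]
wrist_force: [-0.0, -0.1, -1.0]
```

```bash
for i in 1 ; do python3 -m pendant '[[[0,0,0.12,0,0],[0,0,0.12,0,0]]]'|grep -E "pos|wrist";done; python3 -m pendant '[[[0,0,0.1,0,0],[0,0,0.1,0,0]]]' | grep -E "pos|wrist"
```

```text
tool_pos: [0.6098, -0.0789, 0.1508]
wrist_force: [-0.2, -0.1, -1.5]
tool_pos: [0.6099, -0.0789, 0.1499]
wrist_force: [-0.1, -0.1, -1.5]
```

```bash
python3 -m pendant '[[[0,0,0.1,0,0],[0,0,0.1,0,0]]]'|grep -E "pos|wrist"; python3 -m pendant '[[[0,0,0.05,0,0],[0,0,0.05,0,0]]]' | grep -E "pos|wrist"
```

```text
tool_pos: [0.6098, -0.0789, 0.1488]
wrist_force: [0.1, -0.5, -1.1]
tool_pos: [0.6099, -0.079, 0.1485]
wrist_force: [0.3, 0.2, -0.0]
```

```bash
python3 -m pendant '[[[0,0,-0.25,0,0],[0.8,0,-0.25,0,0],[1.6,0,-0.25,0,0],[2.3,0,-0.25,0,0],[3,0,-0.25,0,0],[3.6,0,-0.25,0,0],[4.2,0,-0.25,0,0],[4.8,0,-0.25,0,0],[5.2,0,-0.25,0,0],[5.2,0,-0.25,0,0]]]'
cat > look.py <<'E'
from h import *
import sys
C=np.array([.5695,-.1])
w=imaging.camera_model("wrist"); a=imaging.capture("wrist"); cv2.imwrite("pics/%s.png"%sys.argv[1],a)
s=sense(); T=Ro.from_rotvec(s["ee_rot"]).as_matrix(); p=np.array(s["tool_pos"])
print("t",s["clock"],"tip rel mm",np.round((p[:2]-C)*1e3,1),"z",round(p[2],4),"x ang",round(np.degrees(np.arctan2(T[1,0],T[0,0])),1),"F",np.round(s["wrist_force"],1),"q6",round(s["q"][5],2))
seen=[]
for cam in ("wrist","top","side"):
  m=w if cam=="wrist" else imaging.camera_model(cam)
  if cam!="wrist": imaging.capture(cam)
  R=[]
  for k in imaging.silhouettes(cam,"bead0"):
    ys,xs=np.nonzero(k["pixels"]); X=atz(m,[xs.mean(),ys.mean()],.034)[0][:2]-C if len(xs) else np.array([1,1])
    if np.linalg.norm(X)<.1 and len(xs)<900: R.append(np.round(X*1e3).astype(int).tolist()+[round(k["conf"],1),len(xs)])
  print(cam,R)
E
python3 look.py j
```

```text
clock: 11.82
tool_pos: [0.5646, -0.1048, 0.151]
ee_rot: [-0.805, 3.037, 0.0]
wrist_force: [0.4, 0.2, -0.6]
gripper_width: 0.0206
finger_force: 29.9
t 11.875 tip rel mm [-4.8 -4.8] z 0.151 x ang -150.3 F [ 0.1 -0.2 -0.6] q6 -2.47
wrist [[25, -36, 0.8, 396], [-21, 41, 0.7, 388], [-21, -41, 0.7, 470], [-29, -17, 0.7, 414], [41, -9, 0.6, 73], [-49, -2, 0.6, 391], [15, 37, 0.5, 84]]
top [[-48, -3, 0.4, 20]]
side [[-51, -1, 0.6, 54], [-22, 43, 0.5, 70], [-20, -37, 0.4, 68], [45, -2, 0.4, 88]]
```

```bash
python3 -m pendant '[[[-1,0,0,0,0],[-2.2,0,0,0,0],[-3.4,0,0,0,0],[-4.4,0,0,0,0],[-5.1,0,0,0,0],[-5.3,0,0,0,0],[-5.3,0,0,0,0]]]' | grep -E "pos|wrist_f"
python3 -m pendant '[[[0.04,-0.64,0,8,0],[0.18,-1.27,0,16,0],[0.4,-1.87,0,24,0],[0.7,-2.44,0,32,0],[1.08,-2.96,0,40,0],[1.52,-3.42,0,48,0],[2.03,-3.81,0,56,0],[2.58,-4.13,0,64,0],[3.18,-4.37,0,72,0],[3.8,-4.53,0,80,0]]]'; python3 look.py k
```

```text
tool_pos: [0.6107, -0.0784, 0.1509]
wrist_force: [-0.1, -0.7, -1.1]
clock: 14.25
tool_pos: [0.5995, -0.1363, 0.1509]
ee_rot: [-1.342, -2.839, -0.001]
wrist_force: [-0.4, 2.2, 0.5]
gripper_width: 0.0208
finger_force: 30.0
t 14.3 tip rel mm [ 29.4 -36.8] z 0.1509 x ang 129.1 F [-1.   0.9 -1. ] q6 -1.09
wrist [[-29, -18, 0.9, 451], [-50, -2, 0.9, 450], [22, 40, 0.8, 502], [-21, 41, 0.8, 550], [12, -43, 0.7, 293], [-21, -42, 0.6, 429]]
top [[-47, -3, 0.5, 32]]
side [[-30, -15, 0.6, 39], [-50, 0, 0.6, 71], [37, -48, 0.6, 53], [20, 42, 0.5, 63], [-21, -37, 0.5, 70]]
```

```bash
cat >> look.py <<'E'
for n in ("side","top"):
  for k in imaging.silhouettes(n,"bowl")[:2]: print("bowl",n,k["bbox"])
E
python3 -m pendant '[[[0.04,-0.64,0,8,0],[0.18,-1.27,0,16,0],[0.4,-1.87,0,24,0],[0.7,-2.44,0,32,0],[1.08,-2.96,0,40,0],[1.52,-3.42,0,48,0],[2.03,-3.81,0,56,0],[2.58,-4.13,0,64,0],[3.18,-4.37,0,72,0],[3.8,-4.53,0,80,0]]]'; python3 look.py l
```

```text
clock: 15.8
tool_pos: [0.5415, -0.1366, 0.1512]
ee_rot: [2.851, 1.316, 0.001]
wrist_force: [0.5, -0.3, -0.6]
gripper_width: 0.0211
finger_force: 30.0
t 15.85 tip rel mm [-28.6 -36.1] z 0.1512 x ang 49.2 F [-0.4  0.6 -0.9] q6 0.27
wrist [[22, 39, 0.9, 513], [-49, -2, 0.9, 394], [-21, 41, 0.8, 511], [-51, -33, 0.7, 170], [-30, -17, 0.6, 397], [29, -57, 0.6, 443], [-25, -62, 0.5, 77]]
top [[21, 39, 0.4, 44], [-22, 39, 0.4, 39]]
side [[28, -51, 0.6, 54], [-23, 43, 0.5, 55], [-51, 3, 0.4, 52]]
bowl side [222.0, 114.9, 245.0, 138.6]
bowl top [258.9, 161.9, 328.8, 226.3]
```

```bash
python3 -m pendant '[[[0.04,-0.64,0,8,0],[0.18,-1.27,0,16,0],[0.4,-1.87,0,24,0],[0.7,-2.44,0,32,0],[1.08,-2.96,0,40,0],[1.52,-3.42,0,48,0],[2.03,-3.81,0,56,0],[2.58,-4.13,0,64,0],[3.18,-4.37,0,72,0],[3.8,-4.53,0,80,0]]]'; python3 look.py m
```

```text
clock: 17.45
tool_pos: [0.5313, -0.078, 0.1509]
ee_rot: [3.031, -0.826, 0.0]
wrist_force: [-1.2, -0.4, -2.0]
gripper_width: 0.0204
finger_force: 30.0
t 17.5 tip rel mm [-37.9  22.6] z 0.151 x ang -30.8 F [-0.2  0.3 -0.9] q6 1.76
wrist [[28, -57, 0.8, 547], [22, 39, 0.8, 448], [-21, 30, 0.8, 414], [-59, -29, 0.8, 412], [-32, -57, 0.7, 461], [-13, 53, 0.7, 403], [-65, 14, 0.6, 149]]
top []
side [[-63, 22, 0.5, 56]]
bowl side [220.1, 200.9, 317.9, 286.4]
bowl side [180.7, 152.4, 225.4, 206.3]
bowl top [270.0, 159.8, 324.2, 230.0]
```

```bash
python3 -m pendant '[[[0.04,-0.64,0,8,0],[0.18,-1.27,0,16,0],[0.4,-1.87,0,24,0],[0.7,-2.44,0,32,0],[1.08,-2.96,0,40,0],[1.52,-3.42,0,48,0],[2.03,-3.81,0,56,0],[2.58,-4.13,0,64,0],[2.58,-4.13,0,64,0]]]'; python3 look.py n
```

```text
clock: 18.98
tool_pos: [0.5745, -0.0559, 0.1509]
ee_rot: [2.139, -2.301, 0.001]
wrist_force: [0.8, -1.2, -0.9]
gripper_width: 0.0209
finger_force: 30.0
t 19.025 tip rel mm [ 4.7 44.2] z 0.1509 x ang -94.1 F [-0.4 -1.  -1.2] q6 2.92
wrist [[28, -57, 0.9, 553], [-63, 20, 0.8, 417], [-60, -28, 0.8, 489], [22, 38, 0.8, 328], [44, 40, 0.8, 404], [-33, -57, 0.6, 540]]
top []
side [[-63, 22, 0.6, 80], [28, -50, 0.5, 51], [21, 40, 0.5, 58]]
bowl side [217.8, 204.3, 318.0, 285.3]
bowl top [257.1, 173.5, 330.1, 228.1]
```

```bash
python3 -m pendant '[[[0.2,-0.5,0,0,0],[0.5,-1,0,0,0],[0.8,-1.5,0,0,0],[1.1,-2,0,0,0],[1.4,-2.5,0,0,0],[1.7,-3,0,0,0],[1.7,-3.1,0,0,0]]]'; python3 look.py o
```

```text
clock: 20.25
tool_pos: [0.6042, -0.075, 0.1509]
ee_rot: [-2.136, 2.304, -0.0]
wrist_force: [-0.1, -0.3, -1.5]
gripper_width: 0.0207
finger_force: 30.0
t 20.3 tip rel mm [34.6 25.2] z 0.1509 x ang -94.3 F [ 0.2 -0.3 -0.7] q6 2.91
wrist [[-60, -28, 0.7, 474], [28, -57, 0.6, 495], [48, 0, 0.6, 359], [5, 62, 0.6, 302], [-63, 20, 0.6, 399], [-33, -56, 0.6, 511], [62, 15, 0.5, 332]]
top [[-59, 18, 0.6, 39]]
side [[48, 5, 0.5, 80], [28, -50, 0.5, 72]]
bowl side [220.4, 201.7, 318.7, 286.1]
bowl top [261.6, 170.6, 331.5, 228.4]
```

```bash
cat > ring.py <<'E'
from h import *
def fit(cam):
  w=imaging.camera_model(cam); g=cv2.cvtColor(imaging.capture(cam),cv2.COLOR_BGR2GRAY).astype(np.float32)
  t=np.linspace(0,2*np.pi,48); b=[]
  for x in np.arange(.559,.582,.0005):
    for y in np.arange(-.112,-.088,.0005):
      v=[]
      for r in (.0155,.0115,.020):
        q=proj(w,np.c_[x+r*np.cos(t),y+r*np.sin(t),0*t+.024]).astype(np.float32)
        v.append(cv2.remap(g,q[:,0],q[:,1],1).ravel())
      b.append((np.median(v[0]-.5*v[1]-.5*v[2]),x,y))
  b.sort(); return np.round(b[:4],4).tolist()
for c in("wrist","side","top"): print(c,fit(c))
s=sense();print(s["tool_pos"])
E
python3 ring.py; python3 -c "
import cv2;a=cv2.imread('pics/o.png');cv2.imwrite('pics/o2.png',cv2.resize(a[20:270,130:400],(800,740)[:2] if 0 else (648,600)))"
```

```text
wrist [[-112.1643, 0.567, -0.1005], [-109.1309, 0.5665, -0.099], [-108.9001, 0.566, -0.1], [-108.2109, 0.5655, -0.1]]
side [[-38.5491, 0.569, -0.0955], [-37.6436, 0.5695, -0.095], [-37.5723, 0.5685, -0.095], [-37.1294, 0.569, -0.096]]
top [[-13.9302, 0.578, -0.0975], [-13.6768, 0.5785, -0.0975], [-12.7048, 0.5785, -0.097], [-12.623, 0.579, -0.096]]
[ 0.60383164 -0.07461836  0.15099324]
```

View pics/o2.png

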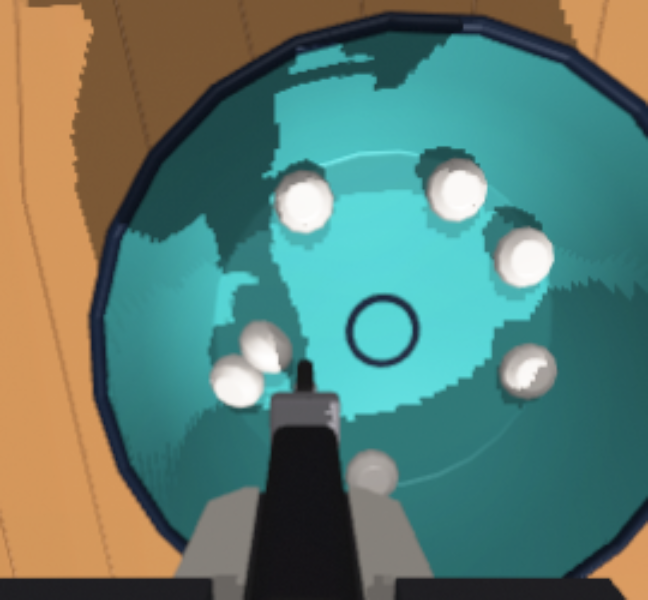

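```bash
python3 -m pendant '[[[0.4,0.5,0,0,0],[0.9,1.1,0,0,0],[1.4,1.75,0,0,0],[1.9,2.4,0,0,0],[2.4,3,0,0,0],[2.73,3.34,0,0,0],[2.73,3.34,0,0,0],[2.73,3.34,0,0,0]]]'
python3 - <<'E'
from h import *
b=imaging.capture("side"); w=imaging.capture("wrist"); m=imaging.camera_model("wrist")
s=sense(); T=Ro.from_rotvec(s["ee_rot"]).as_matrix(); p=np.array(s["tool_pos"]); print(p,T[:,2],s["wrist_force"])
print("tip px",proj(m,p+T@[0,0,.1246]),proj(imaging.camera_model("side"),p+T@[0,0,.1246]))
A=cv2.resize(w[95:235,190:330],(400,400),interpolation=cv2.INTER_CUBIC);B=cv2.resize(b[225:285,235:295],(400,400),interpolation=cv2.INTER_CUBIC)
cv2.imwrite("pics/p.png",np.hstack([A,B]))
E
```

```text
clock: 21.8
tool_pos: [0.5687, -0.0993, 0.151]
ee_rot: [-2.136, 2.303, -0.0]
wrist_force: [-0.0, 0.6, -0.9]
gripper_width: 0.0208
finger_force: 30.0
[ 0.56870839 -0.09922913  0.15094329] [ 9.58682681e-05  2.28633269e-05 -9.99999995e-01] [ 0.0655652  -0.1831321  -0.87370232]
tip px [[255.54391614 183.39307627]] [[267.02458372 256.0286773 ]]
```

View pics/p.png

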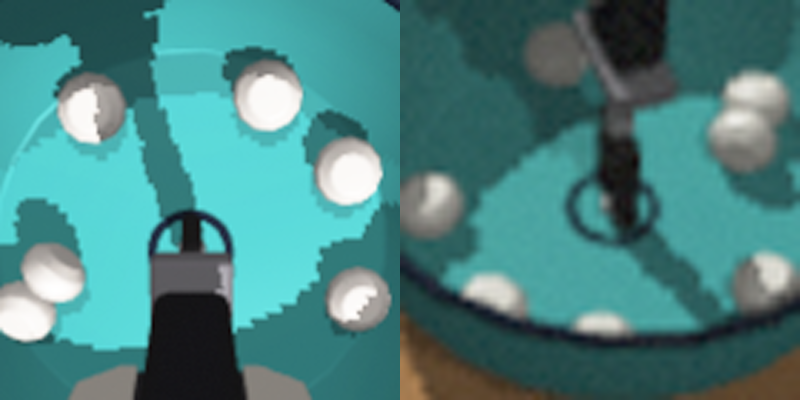

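```bash
python3 -m pendant '[[[0,0,0.15,0,0],[0,0,0.25,0,0],[0,0,0.25,0,0],[0,0,0.25,0,0]]]'|grep -E "pos|wrist_f";python3 -m pendant '[[[0,0,0.05,0,0],[0,0,0.05,0,0],[0,0,0.05,0,0]]]'|grep -E "pos|wrist_f"
```

```text
tool_pos: [0.5685, -0.0993, 0.1484]
wrist_force: [-0.3, -0.1, -0.4]
tool_pos: [0.5686, -0.0994, 0.1482]
wrist_force: [0.0, -1.0, 1.6]
```

```bash
cat > avg.py <<'E'
from h import *
F=[];P=[]
for i in range(10): imaging.capture("side"); s=sense(); F.append(s["wrist_force"]);P.append(s["tool_pos"])
print(s["clock"],np.mean(F,0),np.std(F,0),np.mean(P,0))
E
python3 avg.py; python3 -m pendant '[[[0,0,0.05,0,0],[0,0,0.05,0,0],[0,0,0.05,0,0]]]'|grep -E "pos|wrist_f"; python3 avg.py
```

```text
23.275 [-0.1931678   0.09364544  2.27378743] [0.59389292 0.68473871 0.42760339] [ 0.56863258 -0.09941542  0.14814328]
tool_pos: [0.5688, -0.0995, 0.148]
wrist_force: [-0.5, 0.2, 5.4]
24.15 [-0.7093725   0.71554021  5.55874874] [0.35532342 0.41353645 0.49378556] [ 0.56876395 -0.09946814  0.14798279]
```

```bash
python3 -m pendant '[[[0,0,-0.05,0,0],[0,0,-0.05,0,0],[0,0,-0.05,0,0]]]'|grep -E "pos|wrist_f|finger"; python3 avg.py; python3 look.py q
```

```text
tool_pos: [0.5686, -0.0994, 0.1481]
wrist_force: [-0.8, 0.5, 3.9]
finger_force: 30.0
25.025 [-0.17111198  0.23281691  4.24621527] [0.34033784 0.45621834 0.47951269] [ 0.56861161 -0.09940901  0.14803828]
t 25.075 tip rel mm [-0.9  0.6] z 0.148 x ang -94.3 F [-0.9 -0.1  4.8] q6 2.85
wrist [[62, 16, 0.8, 338], [-60, -28, 0.8, 447], [-63, 20, 0.7, 411], [-32, -56, 0.7, 475], [49, 1, 0.7, 364], [28, -56, 0.6, 482]]
top []
side [[4, 65, 0.6, 65], [29, -50, 0.5, 64], [47, 5, 0.5, 69], [-63, 22, 0.5, 68], [62, 20, 0.4, 42]]
bowl side [217.7, 204.2, 319.0, 285.6]
bowl top [258.4, 165.6, 321.9, 227.6]
```

```bash
python3 -m pendant '[[[0,0,-0.03,0,0],[0,0,-0.03,0,0],[0,0,-0.03,0,0]]]'|grep -E "pos|wrist_f|finger"; python3 avg.py
```

```text
tool_pos: [0.5685, -0.0993, 0.1481]
wrist_force: [0.4, 0.5, 3.0]
finger_force: 30.0
26.3 [0.34797178 0.57505213 2.64791227] [0.54308231 0.44436984 0.66076212] [ 0.56845241 -0.09935637  0.14813995]
```

```bash
python3 -m pendant '[[[0,0,-0.01,0,0],[0,0,-0.01,0,0],[0,0,-0.01,0,0]]]'|grep -E "pos|wrist_f|finger"; python3 avg.py; python3 avg.py
```

```text
tool_pos: [0.5684, -0.0994, 0.1482]
wrist_force: [-0.7, -0.6, 1.5]
finger_force: 30.0
27.175 [ 0.42340729 -0.04698422  0.98770614] [0.4569351  0.39773252 0.37967239] [ 0.56842919 -0.09934466  0.14824479]
27.675 [0.34570146 0.08290471 0.61108551] [0.38378125 0.52751955 0.56323795] [ 0.56845833 -0.099362    0.14829671]
```

```bash
python3 -m pendant '[[[0,0,0.02,0,0],[0,0,0.02,0,0],[0,0,0.02,0,0],[0,0,0.02,0,0]]]'|grep -E "pos|wrist_f|finger"; python3 avg.py; python3 avg.py
```

```text
tool_pos: [0.5685, -0.0994, 0.1482]
wrist_force: [0.2, 0.1, 1.5]
finger_force: 30.0
28.675 [0.12279273 0.42727662 1.47939936] [0.33407814 0.68085796 0.39891956] [ 0.5685438  -0.0994028   0.14820801]
29.175 [-0.24987117  0.43043693  1.89860465] [0.38667127 0.40851012 0.50975928] [ 0.56854269 -0.0993865   0.14819405]
```

```bash
python3 avg.py; python3 -c "
from station import job_done; print(job_done())"
```

```text
29.675 [0.18924186 0.19126401 2.17577913] [0.42133788 0.65017337 0.49889289] [ 0.56853389 -0.09938722  0.14817159]
the job is handed in; nothing more can be done
None
```

I handed the job in at 29.7 s: by the camera estimates all seven beads moved by well over half their width and stayed in the bowl, and the ring is bare. The thermometer is held upright, its tip inside the ring, pressing at about 3 N; the bowl showed no sign of sliding.

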